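# Reverse the double-ended countersink in the deburring stand

## Task

The end of the double-ended countersink that sticks out of the deburring stand is broken off blunt. Throw the toggle clamp open, turn the cutter end for end so that its sharp, unused point sticks out at the front, push it back along the vees until its blunt end is fully home against the stop, and clamp it again with the handle fully upright. Leave the other things on the bench where they are.

Things in the scene. Friction and masses are not known exactly. Their poses are not given: they have to be found in the camera images.
- stand: Deburring stand, fixed: grey cast base 178 x 64 x 10 mm (x -61..+117, y +-32 mm) with, from the front, two V-notched rests, a stop plate and a toggle clamp. Origin on its underside (2.8 mm above the bench) below the middle between the rests; z up; +x along the cutter from the open front to the stop, so the out end points to -x. Bracket: x 62..98, 26 mm wide (feet 51), top z = 75 mm.
- seat (a point): Where the cutter's middle lies when home: 45 mm above the stand's origin. The rests, 8 mm thick, 38 mm wide, tops 3 mm above this point, stand 27 mm before and behind it; their 90 degree vees, 26 mm wide at the mouth, hold the cutter's axis at this height. Between them a 46 mm gap, open at the sides and down to 35 mm below this point, lets fingers close across the cutter.
- stop_face (a point): Point on the stop plate, 50 mm behind the seat along the stand's +x, where the cutter's end bears. The plate is 34 mm wide, 9 mm thick, its top 54 mm above the stand's underside.
- cutter: Double-ended countersink, loose, steel, 90 g, 100 mm long, round body 14 mm across. Origin at mid-length on the axis, x towards the sharp end. Body x -42..+34 mm; then a fluted cone to a sharp point at one end, at the other broken off after 8 mm to a flat 8 mm across. It starts clamped in the vees, blunt end out in front, sharp end 0 to 3 mm short of the stop.
- sharp_tip (a point): The point of the cutter's sharp, unused end, 50 mm from its middle.
- blunt_end (a point): The centre of the cutter's blunt flat end, 50 mm from its middle on the other side.
- clamp_handle (a joint): Toggle clamp handle, rad: 0 upright and clamped, 0.95 thrown fully back (its end towards the stand's +x) and open. Stiff, so it stays where it is left: about 6 N at its end moves it, 10 N on the last 0.05 rad of closing. Push it back from the front, forward again from behind. It swings the clamp arm with it.
- handle_pivot (a point): The handle's fixed pivot, 84 mm behind and 70 mm above the stand's origin; the handle turns about the stand's y axis.
- handle_tip (a point): Middle of the handle's rounded free end, 75 mm from its pivot (145 mm above the stand's underside when upright). The outer 55 mm is a black round grip 14 to 16 mm thick.
- clamp_arm: Steel clamp arm, 59 mm long, 16 mm wide, angle 1.42 x handle angle; origin on its pivot, at x 76, z 64 mm of the stand. Closed it lies level to the front, top z = 70 mm; its sprung rubber pad, 12 mm across, presses the cutter at x = 27 mm with about 4 N; the spindle rises to z = 81 mm. Open it stands nearly upright, nowhere farther forward than x = 48 mm, up to z = 125 mm.
- strip_near: Bystander: dark grey printed strip with a screw in it, 24 x 70 x 20 mm, origin under its middle; about 90 mm to the right of the stand's axis.
- strip_left: Bystander: dark grey printed strip with a screw in it, 20 x 70 x 21 mm, origin under its middle; to the left of the mat.
- tub: Bystander: white plastic tub with a screw cap, 59 mm in diameter, 108 mm high, origin under its middle.
- meter: Bystander: hand multimeter, 140 x 68 x 44 mm, origin under its middle.
- strip_right: Bystander: dark grey printed strip, 24 x 70 x 11 mm, origin under its middle, at the right on the black mat.
- hex_driver: Bystander: screwdriver with a blue handle, 185 mm long, 20 mm thick, origin under its middle, behind and left of the mat.
- knob_part: Bystander: star-shaped printed knob, 44 mm across, 28 mm high, origin under its middle, at the left.

How it is judged (in metres and radians):
On the way, in this order (a step that is already met when the one before it is completed fails the run):
1. the toggle clamp is thrown open (value of joint clamp_handle above 0.6 rad), for 0.1 s.
2. the cutter lies in both vees with its sharp end out, the clamp still open (value of joint clamp_handle above 0.4 rad and x of sharp_tip in the frame of stand below -0.035 m and z of each of sharp_tip, blunt_end in the frame of stand below 0.05 m and angle between the x axis of cutter and the x axis of stand, either way round below 0.08 rad), for 0.1 s.
At the end, for the whole second after the job is handed in: The cutter lies at rest in both vees (middle within 3 mm of its seat sideways and in height, axis within 0.05 rad of the stand's), its sharp end out at the front and its blunt end within 3 mm of the stop; the clamp handle is upright (under 0.1 rad) and the pad bears on the cutter with more than 2 N (x of sharp_tip in the frame of stand below -0.045 m and x of blunt_end in the frame of stand above 0.047 m and y of cutter in the frame of stand between -0.003 and 0.003 m and z of cutter in the frame of stand between 0.042 and 0.048 m and angle between the x axis of cutter and the x axis of stand, either way round below 0.05 rad and value of joint clamp_handle below 0.1 rad and contact force between clamp_arm and cutter above 2 N and linear speed of cutter below 0.01 m/s); the robot touches nothing.
It fails at once if a bystander is moved by more than 25 mm (distance of any of strip_near, strip_left, strip_right, tub, meter, hex_driver, knob_part from where it was at the start of the episode above 0.025 m).
It also fails if it takes over 72 s, if anything falls off the work surface, if the arm or the gripper's body presses on something with over 40 N, if the wrist force passes 120 N, or if a joint passes its speed limit or range.

## Robot

A 6-joint arm with a two-finger parallel gripper is mounted at the origin on a cart in front of the work surface, level with it; the furniture and walls round the work are solid. World frame = base frame: x ahead of the robot, y to its left, z up, the work surface at z = 0. Lengths are in m, angles in degrees, forces in N, time in s.
With the tool pointing down it reaches from about 0.25 to 0.725 m from the base axis. Payload 4 kg.
Tool frame: the origin (TCP) lies between the finger pads; the fingertips stand 22 mm ahead of it and the grasp point (between the pads) lies 3 mm ahead of it (tip_reach is the distance from the TCP to the fingertips, in m); z points along the fingers, y is the line along which they close (so a half turn about z gives the same grasp; the last joint's range is limited). The gripper opens to 85 mm and grips with 20 to 120 N. Pads are 22 mm wide; open, the fingers measure 114 mm over their backs; the gripper's body (76 mm by 85 mm) begins 54 mm behind the grasp point. The pads swing forward as they close: fully open they stand 13 mm farther back than shut.
Start: joints at [-74.714, 13.785, 0.286, 76.501, 0, 90], TCP at [0.132, -0.482, 0.253] pointing down, gripper open.
Joint ranges: [-155.79, 155.79], [-60.16, 107.12], [-62.33, 73.08], [-114, 123.19], [-81.49, 82.49], [-180, 180]. Speed limits (degrees/s): [159.86, 159.86, 180, 180, 180, 180].

## Interface

Orientations are given as a 3x3 rotation matrix whose columns are the frame's x, y, z axes.
In Python, from workcell import get_state, snapshot, hand_in, tip_reach gives the robot as it stands.
- The arm moves only by the tool step_arm, never from a script. Its argument "motion" is one flat list of numbers, 5 for each row, row after row: the shift along the world's x, y, z in units of 0.025 m (1.0 is 0.025 m), then the turn about the world's z in units of 4 degrees (1.0 is 4 degrees), then the opening, from -1 (shut) to 1 (fully open). In form: [tx, ty, tz, turn, hand, tx, ty, tz, turn, hand, ...]. A call has 1 to 5 rows; each row shifts and turns the commanded pose from where the row before left it; what a row does not reach is not made up. A row lasts 1/10 s, in which the tool goes at most 50 mm and 8.59 degrees, less where a joint would pass 70% of its speed; a pose out of reach is approached as far as the arm can. A call with a number of a shift or a turn outside -1 to 1 is refused whole. A call with a gripper value outside its range is refused whole. The fingers move at their own pace and stop on an object; "grip_force" is the grip in N (left out, the last holds). Time passes only in rows, so rows that do not move let the fingers close. It gives the time, the measured TCP pose, the force, the opening and the grip force at its end, in the units of the state.
- get_state(): the state, without advancing time (a new reading comes with each control period).
- snapshot(name): name is "scene" or "side" or "wrist"; returns a dict with "color" (400x640x3 uint8, blue, green, red), "range_z" (400x640 float32, m along the optical axis (not along the pixel's ray), 0 where there is no reading), "mtx" (3x3 intrinsics, pixels), "eye" and "attitude" of the camera in the world. Camera axes: x right, y down, z forward; pixel columns grow to the right and rows downward; lengths in m; the calibration is good to about 2 mm. A picture is of the moment at which its call begins.
- hand_in(): hands the job in; it is judged then, once.
The state is a dict: "clock": time; "joint_pos": joint angles; "qd": joint speeds; "tau": joint torques, N m; "tcp_pos": TCP position; "tcp_rot": TCP orientation; "ft_force": force on the tool from outside, world axes, zero at the start; "moment": the same for the moment, N m; "width": finger opening in m; "grasp_force": force on a finger pad.
Only numpy, scipy, OpenCV 4.12 (cv2) and the standard library are available. Lean on these libraries where they do the work, as an engineer would, in place of code of your own. Each camera call takes 0.05 s, during which the arm holds its last target. There are 200 camera calls.

## Working session

There is one attempt and no reset: what is moved stays moved. The work goes in short steps, Python scripts to look and compute and a tool call to move; the robot and the scene stay as the last step left them, time stands still between calls to the robot, and variables do not carry over. Pictures are saved under pics/ and viewed, at most 10 in all, crops included, and the job is handed in when it is done.

Besides the shell and the picture viewer there is one more tool, called as name(argument=value, ...) on one line, values as JSON. step_arm: Moves the arm, as the interface text tells. Shifts and turns lie within -1 to 1; 1 stands for 0.025 m of shift or 4 degrees of turn. Its arguments: {"type":"object","properties":{"motion":{"type":"array"},"grip_force":{"type":"number"}},"required":["motion"]}

```bash
mkdir -p pics; cat > h.py <<'E'
import numpy as np, cv2
from workcell import *
def shot(n,f=None):
    s=snapshot(n)
    if f: cv2.imwrite('pics/'+f,s['color'])
    return s
def cloud(s):
    z=s['range_z']; K=s['mtx']; v,u=np.mgrid[:400,:640]
    p=np.stack([(u-K[0,2])/K[0,0]*z,(v-K[1,2])/K[1,1]*z,z],-1)
    w=p@np.array(s['attitude']).T+np.array(s['eye']); w[z==0]=np.nan
    return w
E
python3 - <<'E'
from h import *
st=get_state(); print(st, tip_reach)
for n in('scene','side'):
    s=shot(n,n+'0.png'); w=cloud(s); np.save(n+'0.npy',w); print(n,s['eye'],np.array(s['attitude']).round(2).tolist())
E
```

```text
{'clock': 0.0, 'joint_pos': array([-7.47147585e+01,  1.38316781e+01,  2.13424283e-01,  7.64988977e+01,
       -3.09411102e-04,  8.99993775e+01]), 'qd': array([-0.06660148, -0.0264872 , -0.03593455, -0.00668689, -0.00739895,
        0.00060894]), 'tau': array([ 1.75713962e-03, -3.72315753e+01,  2.52408493e+01,  1.69476634e-02,
        1.14992440e-04,  3.29860427e-06]), 'tcp_pos': array([ 0.13166059, -0.48176334,  0.25241548]), 'tcp_rot': array([[ 9.64622489e-01,  2.63634515e-01, -5.44236664e-04],
       [ 2.63635077e-01, -9.64620476e-01,  1.97092484e-03],
       [-5.37801619e-06, -2.04467830e-03, -9.99997910e-01]]), 'ft_force': array([0.13601099, 0.15789201, 0.30569799]), 'moment': array([-0.05588722, -0.03793119,  0.01359906]), 'grasp_force': 0.0, 'width': 0.0854290164348527} 0.022
scene [-0.27442229  0.54680969  0.71074277] [[-0.6, -0.43, 0.67], [-0.8, 0.32, -0.51], [0.01, -0.85, -0.53]]
side [0.21772936 1.00817991 1.02120773] [[-0.95, -0.2, 0.22], [-0.3, 0.61, -0.74], [0.02, -0.77, -0.64]]
```

View pics/scene0.png

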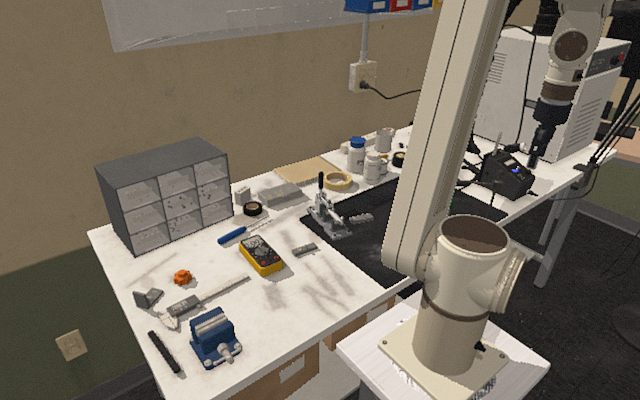

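View pics/side0.png

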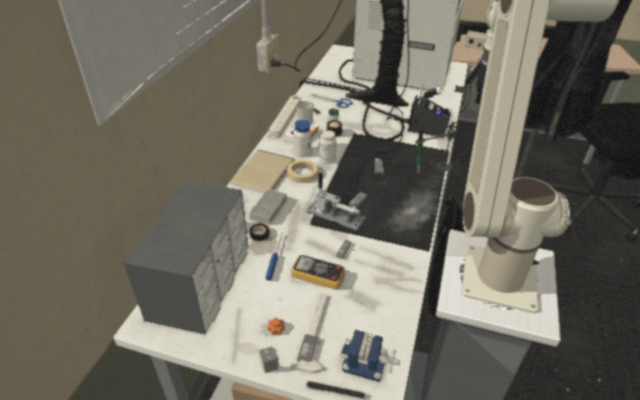

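The stand shows at about (330,215) in scene, with the black handle at (321,183), and at about (337,208) in side. I'll crop it and measure the cloud there.

```bash
python3 - <<'E'
from h import *
im=cv2.imread('pics/scene0.png')[160:260,280:400]; a=cv2.resize(im,None,fx=5,fy=5,interpolation=cv2.INTER_CUBIC)
im=cv2.imread('pics/side0.png')[165:245,290:390]; b=cv2.resize(im,(200,160))
cv2.imwrite('pics/c0.png',a)
w=np.load('scene0.npy')
for (u,v) in [(321,175),(321,182),(321,190),(326,235),(350,218),(370,216),(305,250),(310,200)]: print(u,v,w[v,u].round(3))
p=w[160:260,280:400].reshape(-1,3); 
c=np.nanmedian(w[205:225,320:340].reshape(-1,3),0); print(c)
for n in('scene0','side0'):
    w=np.load(n+'.npy').reshape(-1,3); q=w[(np.linalg.norm(w[:,:2]-c[:2],axis=1)<.13)&(w[:,2]<.2)]
    for lo,hi in [(.009,.016),(.03,.06),(.06,.075),(.1,.16)]:
        k=q[(q[:,2]>lo)&(q[:,2]<hi)]; 
        if len(k)>4: print(n,lo,len(k),k.mean(0).round(4),k.min(0).round(3),k.max(0).round(3)); r=cv2.minAreaRect((k[:,:2]*1000).astype(np.float32)); print(r)
E
```

```text
321 175 [ 0.547 -0.112  0.14 ]
321 182 [ 0.547 -0.112  0.116]
321 190 [ 0.548 -0.114  0.088]
326 235 [ 0.451 -0.058  0.002]
350 218 [ 0.465 -0.162  0.012]
370 216 [ 0.435 -0.216  0.014]
305 250 [0.425 0.036 0.01 ]
310 200 [ 0.635 -0.138 -0.   ]
[ 0.49547826 -0.09555154  0.03557405]
scene0 0.009 567 [ 0.473  -0.1102  0.0125] [ 0.407 -0.217  0.009] [0.59  0.019 0.016]
((498.62158203125, -104.9439926147461), (233.44383239746094, 180.83180236816406), 83.05506134033203)
scene0 0.03 309 [ 0.4883 -0.0964  0.0464] [ 0.422 -0.129  0.03 ] [ 0.566 -0.074  0.06 ]
((494.8594970703125, -102.44315338134766), (39.951210021972656, 148.8099365234375), 80.1448745727539)
scene0 0.06 107 [ 0.5249 -0.1062  0.0689] [ 0.486 -0.124  0.06 ] [ 0.566 -0.095  0.075]
((526.1923217773438, -106.2415771484375), (25.865449905395508, 76.79901123046875), 75.13835906982422)
scene0 0.1 76 [ 0.5517 -0.1121  0.1256] [ 0.545 -0.119  0.1  ] [ 0.562 -0.107  0.149]
((552.5234375, -112.77515411376953), (12.615303039550781, 14.451337814331055), 52.2530632019043)
side0 0.009 507 [ 0.4808 -0.1059  0.0129] [ 0.372 -0.218  0.009] [0.593 0.021 0.016]
((470.26092529296875, -111.42741394042969), (206.96421813964844, 225.17835998535156), 60.84103775024414)
side0 0.03 325 [ 0.4989 -0.0979  0.0475] [ 0.422 -0.13   0.03 ] [ 0.572 -0.073  0.06 ]
((496.50555419921875, -103.193359375), (44.06650161743164, 152.3931884765625), 80.45530700683594)
side0 0.06 131 [ 0.5254 -0.1057  0.0688] [ 0.431 -0.13   0.06 ] [ 0.57  -0.085  0.075]
((498.74945068359375, -102.44679260253906), (30.37568473815918, 139.291259765625), 77.55331420898438)
side0 0.1 72 [ 0.554  -0.1121  0.1287] [ 0.546 -0.123  0.101] [ 0.561 -0.105  0.152]
((554.7277221679688, -114.73601531982422), (12.678180694580078, 16.62659454345703), 17.797653198242188)
```

View pics/c0.png

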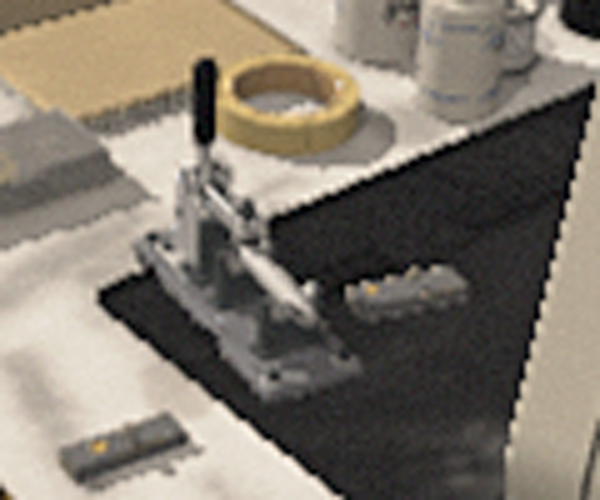

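```bash
cat > fit.py <<'E'
from h import *
from scipy.optimize import least_squares
def box(p,lo,hi):
    c=(np.array(lo)+hi)/2;h=(np.array(hi)-lo)/2;q=abs(p-c)-h
    return np.linalg.norm(np.maximum(q,0),axis=1)+np.minimum(q.max(1),0)
def cap(p,a,b,r):
    a=np.array(a);b=np.array(b);t=np.clip((p-a)@(b-a)/((b-a)@(b-a)),0,1)
    return np.linalg.norm(p-a-t[:,None]*(b-a),axis=1)-r
def sdf(p):
    p=p*1000
    return np.min([box(p,[-61,-32,0],[117,32,10]),box(p,[-31,-19,0],[-23,19,48]),box(p,[23,-19,0],[31,19,48]),
     box(p,[50,-17,0],[59,17,54]),box(p,[62,-13,0],[98,13,75]),cap(p,[84,0,70],[84,0,137.5],7.5),cap(p,[-37,0,45],[30,0,45],7),box(p,[20,-8,60],[76,8,70])],0)
def loc(w,o):
    c,s=np.cos(o[2]),np.sin(o[2]); d=w-[o[0],o[1],o[3]]
    return np.stack([c*d[:,0]+s*d[:,1],-s*d[:,0]+c*d[:,1],d[:,2]],1)
if __name__=='__main__':
  W=[np.load(n+'0.npy').reshape(-1,3) for n in('scene','side')]
  for sel in ([0],[1],[0,1]):
    w=np.concatenate([W[i] for i in sel]); o=np.array([.47,-.098,-.17,.0028])
    for r in range(3):
        l=loc(w,o); k=(abs(l[:,1])<.042)&(l[:,0]>-.075)&(l[:,0]<.13)&(l[:,2]>.006)&(l[:,2]<.17)
        f=least_squares(lambda o:sdf(loc(w[k],o)),o,loss='soft_l1',f_scale=1.5,x_scale=[.01,.01,.05,.01]); o=f.x
    print(sel,k.sum(),o.round(4),np.degrees(o[2]).round(2),np.median(abs(sdf(loc(w[k],o)))))
E
python3 fit.py
```

```text
[0] 1061 [ 0.4724 -0.0988 -0.2006  0.0039] -11.49 1.1684300362809505
[1] 1168 [ 0.4735 -0.0995 -0.2033  0.0067] -11.65 1.6709896119685403
[0, 1] 2242 [ 0.4728 -0.0993 -0.1996  0.0053] -11.44 1.5132926022904698
```

step_arm(motion=[0.94,0.94,0,-0.42,-1,0.94,0.94,0,-0.42,-1,0.94,0.94,0,-0.42,-1,0.94,0.94,0,-0.42,-1,0.94,0.94,0,-0.42,-1])

```text
clock: 0.6
tcp_pos: [0.2499, -0.3636, 0.2529]
tcp_rot: [[0.993, 0.118, -0.0], [0.118, -0.993, 0.001], [-0.0, -0.001, -1.0]]
ft_force: [0.5, -0.1, -0.6]
width: 0.0128
grasp_force: 0.0
```

```bash
python3 - <<'E'
from h import *
s=get_state();print(s['joint_pos'].round(1),s['tcp_pos'],s['width'],s['tcp_rot'].round(3).tolist())
E
```

```text
[-55.5   7.2  -7.9  74.9   0.  117.7] [ 0.24985959 -0.36358414  0.25291524] 0.012811781975165788 [[0.993, 0.118, -0.0], [0.118, -0.993, 0.001], [-0.0, -0.001, -1.0]]
```

step_arm(motion=[0.94,0.94,0,1,-1,0.94,0.94,0,1,-1,0.94,0.94,0,1,-1,0.94,0.94,0,1,-1,0.94,0.94,0,1,-1])

```text
clock: 1.1
tcp_pos: [0.3674, -0.2461, 0.253]
tcp_rot: [[0.891, 0.455, -0.001], [0.455, -0.891, 0.0], [-0.0, -0.001, -1.0]]
ft_force: [-0.3, -0.9, 0.6]
width: 0.0001
grasp_force: 0.0
```

step_arm(motion=[0.94,0.94,0,1,-1,0.94,0.94,0,1,-1,0.94,0.94,0,1,-1,0.94,0.94,0,1,-1,0.94,0.94,0,1,-1])

```text
clock: 1.6
tcp_pos: [0.4848, -0.1286, 0.2528]
tcp_rot: [[0.681, 0.732, -0.001], [0.732, -0.681, 0.0], [-0.001, -0.001, -1.0]]
ft_force: [0.1, -0.7, -0.1]
width: 0.0001
grasp_force: 0.0
```

step_arm(motion=[0.94,0.94,0,1,-1,0,0,0,1,-1,0,0,0,1,-1,0,0,0,1,-1,0,0,0,1,-1])

```text
clock: 2.1
tcp_pos: [0.5076, -0.106, 0.2526]
tcp_rot: [[0.389, 0.921, -0.001], [0.921, -0.389, 0.0], [-0.0, -0.001, -1.0]]
ft_force: [-0.6, -0.2, -0.7]
width: -0.0002
grasp_force: 0.0
```

step_arm(motion=[0,0,-0.9,1,-1,0,0,-0.9,1,-1,0,0,-0.9,0.9,-1,0,0,-0.9,0,-1,0,0,-0.84,0,-1])

```text
clock: 2.6
tcp_pos: [0.5072, -0.1061, 0.1408]
tcp_rot: [[0.2, 0.98, -0.001], [0.98, -0.2, 0.0], [0.0, -0.001, -1.0]]
ft_force: [-0.5, -0.8, 0.4]
width: 0.0002
grasp_force: 0.0
```

```bash
cat > st.py <<'E'
from h import *
from fit import loc
O=[.4727,-.099,np.radians(-11.45),.0028]
def st():
    s=get_state();R=s['tcp_rot'];print('t',s['clock'],s['joint_pos'].round(1),'tcp',s['tcp_pos'].round(4),'loc',(loc(s['tcp_pos'][None],O)[0]*1000).round(1),'yaw',np.degrees(np.arctan2(R[1,0],R[0,0])).round(2),'F',s['ft_force'].round(1),'w',s['width'].round(4))
def l2w(p):
    c,sn=np.cos(O[2]),np.sin(O[2]);return [O[0]+c*p[0]-sn*p[1],O[1]+sn*p[0]+c*p[1],O[3]+p[2]]
if __name__=='__main__': st()
E
python3 st.py; python3 - <<'E'
from h import *
s=shot('side'); cv2.imwrite('pics/s1.png',cv2.resize(s['color'][120:270,260:460],None,fx=4,fy=4))
E
```

```text
Traceback (most recent call last):
  File "st.py", line 8, in <module>
    if __name__=='__main__': st()
                             ~~^^
  File "st.py", line 5, in st
    s=get_state();R=s['tcp_rot'];print('t',s['clock'],s['joint_pos'].round(1),'tcp',s['tcp_pos'].round(4),'loc',(loc(s['tcp_pos'][None],O)[0]*1000).round(1),'yaw',np.degrees(np.arctan2(R[1,0],R[0,0])).round(2),'F',s['ft_force'].round(1),'w',s['width'].round(4))
                                                                                                                                                                                                                                                 ^^^^^^^^^^^^^^^^
AttributeError: 'float' object has no attribute 'round'
```

View pics/s1.png

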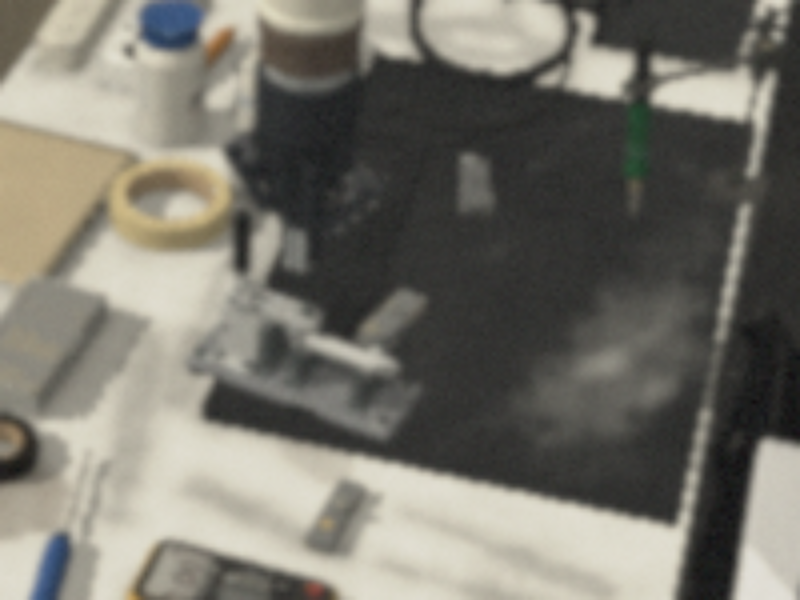

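step_arm(motion=[0.392,-0.08,0,0,-1,0.392,-0.08,0,0,-1,0.392,-0.08,0,0,-1,0.392,-0.08,0,0,-1,0.392,-0.08,0,0,-1])

```text
clock: 3.15
tcp_pos: [0.5556, -0.116, 0.1428]
tcp_rot: [[0.2, 0.98, -0.004], [0.98, -0.2, 0.001], [0.0, -0.005, -1.0]]
ft_force: [-8.0, 2.0, -0.9]
width: 0.0003
grasp_force: 3.7
```

step_arm(motion=[0.274,-0.056,-0.09,0,-1,0.274,-0.056,-0.09,0,-1,0.274,-0.056,-0.09,0,-1,0.2,-0.04,-0.09,0,-1,0,0,0,0,-1])

```text
clock: 3.65
tcp_pos: [0.5806, -0.1211, 0.1324]
tcp_rot: [[0.2, 0.98, -0.006], [0.98, -0.2, 0.001], [0.0, -0.006, -1.0]]
ft_force: [-5.3, 0.5, 1.4]
width: -0.0
grasp_force: 2.4
```

```bash
sed -i "s/s\['width'\].round(4)/round(s['width'],4)/" st.py; python3 st.py
```

```text
t 3.65 [-11.8  28.8   3.8  65.4   0.   89.7] tcp [ 0.5806 -0.1211  0.1324] loc [110.1  -0.2 129.6] yaw 78.49 F [-5.3  0.5  1.4] w -0.0
```

step_arm(motion=[0.118,-0.024,0,0,-1,0,0,0,0,-1])

```text
clock: 3.85
tcp_pos: [0.583, -0.1216, 0.1327]
tcp_rot: [[0.2, 0.98, -0.007], [0.98, -0.2, 0.001], [0.0, -0.007, -1.0]]
ft_force: [-8.0, 1.9, 1.9]
width: -0.0001
grasp_force: 3.2
```

step_arm(motion=[0.118,-0.024,0,0,-1,0,0,0,0,-1])

```text
clock: 4.05
tcp_pos: [0.5861, -0.1222, 0.1329]
tcp_rot: [[0.2, 0.98, -0.006], [0.98, -0.2, 0.001], [0.0, -0.007, -1.0]]
ft_force: [-7.9, 1.8, 2.0]
width: 0.0001
grasp_force: 3.2
```

step_arm(motion=[0.118,-0.024,0,0,-1,0,0,0,0,-1])

```text
clock: 4.25
tcp_pos: [0.5893, -0.1229, 0.1331]
tcp_rot: [[0.2, 0.98, -0.006], [0.98, -0.2, 0.001], [0.0, -0.006, -1.0]]
ft_force: [-7.8, 0.7, 1.8]
width: 0.0002
grasp_force: 3.1
```

step_arm(motion=[0.118,-0.024,0,0,-1,0.118,-0.024,0,0,-1])

```text
clock: 4.45
tcp_pos: [0.593, -0.1237, 0.133]
tcp_rot: [[0.2, 0.98, -0.01], [0.98, -0.2, 0.002], [-0.0, -0.011, -1.0]]
ft_force: [-17.1, 4.3, 7.1]
width: 0.0002
grasp_force: 8.3
```

step_arm(motion=[0.118,-0.024,-0.05,0,-1,0,0,0,0,-1])

```text
clock: 4.65
tcp_pos: [0.5933, -0.1238, 0.1326]
tcp_rot: [[0.2, 0.98, -0.015], [0.98, -0.2, 0.003], [-0.0, -0.016, -1.0]]
ft_force: [-20.4, 4.7, 14.2]
width: -0.0002
grasp_force: 12.3
```

```bash
python3 - <<'E'
from st import *
st()
for n in('side','scene'):
    w=cloud(shot(n)).reshape(-1,3); l=loc(w,O)*1000
    k=(abs(l[:,1])<14)&(l[:,0]>40)&(l[:,0]<175)&(l[:,2]>76)&(l[:,2]<150)
    q=l[k]
    h,xe,ze=np.histogram2d(q[:,0],q[:,2],bins=[np.arange(40,176,9),np.arange(76,150,8)]); print(h.T[::-1].astype(int))
E
```

```text
t 4.65 [-11.8  30.5   6.8  67.2  -0.   89.7] tcp [ 0.5933 -0.1238  0.1326] loc [123.1  -0.3 129.8] yaw 78.48 F [-20.4   4.7  14.2] w -0.0002
[[0 0 0 0 0 0 0 4 6 4 2 0 0 0 0]
 [0 0 0 0 0 0 0 6 7 4 6 0 0 0 0]
 [0 0 7 0 0 0 0 7 7 2 1 0 0 0 0]
 [0 1 9 5 1 0 0 3 5 7 4 2 0 0 0]
 [0 7 9 6 1 0 0 0 6 2 6 4 0 0 0]
 [0 0 4 2 0 0 0 1 4 6 2 0 0 0 0]
 [0 0 4 5 1 0 1 8 8 1 0 0 0 0 0]
 [0 0 3 6 1 3 9 6 0 0 0 0 0 0 0]
 [0 0 0 8 6 7 7 1 0 0 0 0 0 0 0]]
[[ 0  0  0  0  0  0  0  7  3  3  0  0  0  0  0]
 [ 0  0  0  0  0  0  0 10  7  2  0  0  0  0  0]
 [ 0  0  0  0  0  0  0 10  8  0  0  0  0  0  0]
 [ 0  2 13  3  0  0  0 10  7  2  0  0  0  0  0]
 [ 0  9  9  2  0  0  0  2  5  2  2  2  0  0  0]
 [ 0  3  4  3  0  0  0  1  9  4  1  0  0  0  0]
 [ 0  0  4  3  0  0  1  9  5  0  0  0  0  0  0]
 [ 0  0  5  7  2  2 11  4  1  1  0  0  0  0  0]
 [ 0  0  5  3  3  2  4  2  0  0  0  0  0  0  0]]
```

step_arm(motion=[-0.2,0.04,0.8,0,-1,0,0,1,0,-1,0,0,0.9,0.7,-1,-0.8,0.163,0,1,-1,-1,0.203,0,1,-1])

```text
clock: 5.25
tcp_pos: [0.5525, -0.1155, 0.2017]
tcp_rot: [[0.01, 1.0, 0.006], [1.0, -0.01, -0.001], [-0.001, 0.006, -1.0]]
ft_force: [0.1, 0.2, 0.1]
width: 0.0002
grasp_force: 0.0
```

step_arm(motion=[-1,0.203,0,1,-1,-1,0.203,0,1,-1,-0.9,0.183,0,1,-1,0,0,0,1,0,0,0,0,1,0])

```text
clock: 5.75
tcp_pos: [0.4786, -0.1004, 0.2012]
tcp_rot: [[-0.333, 0.943, 0.003], [0.943, 0.333, -0.001], [-0.002, 0.003, -1.0]]
ft_force: [0.2, 0.1, 0.3]
width: 0.0283
grasp_force: 0.0
```

step_arm(motion=[0,0,0,1,0,0,0,0,1,0,0,0,0,1,0,0,0,0,1,0,0,0,0,1,0])

```text
clock: 6.25
tcp_pos: [0.4792, -0.1006, 0.2009]
tcp_rot: [[-0.635, 0.772, 0.003], [0.772, 0.635, -0.001], [-0.002, 0.002, -1.0]]
ft_force: [0.1, 0.4, -0.1]
width: 0.0425
grasp_force: 0.0
```

step_arm(motion=[0,0,0,1,0,0,0,0,1,0,0,0,0,1,0,0,0,0,1,0,0,0,0,1,0])

```text
clock: 6.75
tcp_pos: [0.4793, -0.1006, 0.2009]
tcp_rot: [[-0.861, 0.508, 0.003], [0.508, 0.861, -0.001], [-0.003, 0.001, -1.0]]
ft_force: [-0.4, -0.5, 0.7]
width: 0.0427
grasp_force: 0.0
```

step_arm(motion=[0,0,0,1,0,0,0,0,1,0,0,0,0,1,0,0,0,0,1,0,0,0,0,1,0])

```text
clock: 7.25
tcp_pos: [0.4793, -0.1006, 0.2009]
tcp_rot: [[-0.983, 0.183, 0.003], [0.183, 0.983, -0.001], [-0.003, -0.0, -1.0]]
ft_force: [-0.2, -0.0, 0.2]
width: 0.0428
grasp_force: 0.0
```

```bash
python3 - <<'E'
from st import *
st()
s=shot('wrist','w1.png'); w=cloud(s); np.save('w1.npy',w)
l=loc(w.reshape(-1,3),O)*1000
k=(l[:,2]>46)&(l[:,2]<56)&(abs(l[:,1])<12)&(l[:,0]<45)&(l[:,0]>-70); q=l[k]
print(k.sum(),q.min(0),q.max(0),q[:,1].mean())
E
```

```text
t 7.25 [-11.9  14.2  -7.1  68.5   0.   -1.3] tcp [ 0.4793 -0.1006  0.2009] loc [  6.7  -0.2 198.1] yaw 169.45 F [-0.2 -0.   0.2] w 0.0428
2028 [-49.12011884 -10.9131646   46.0084971 ] [44.97069102 11.97890619 52.36880203] -3.1838067084506134
```

View pics/w1.png

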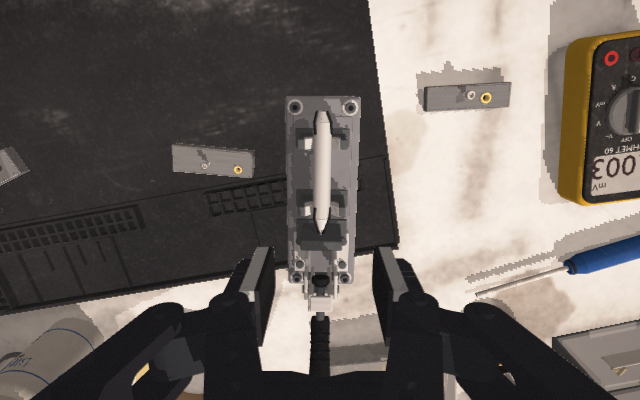

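```bash
python3 - <<'E'
from st import *
w=np.load('w1.npy').reshape(-1,3); l=loc(w,O)*1000
k=(abs(l[:,1])<40)&(l[:,0]<60)&(l[:,0]>-75)
q=l[k]
b=q[(q[:,2]>7)&(q[:,2]<13)]; print('base',b[:,0].min(),b[:,2].mean())
for x in range(-55,50,10):
    c=b[abs(b[:,0]-x)<5]
    print(x,len(c),np.percentile(c[:,1],[1,99]).round(1) if len(c) else '', end=' ')
    c=q[(abs(q[:,0]-x)<5)&(q[:,2]>40)]
    if len(c): t=c[c[:,2]>49]; print('top',len(t),(t[:,1].mean().round(2),t[:,2].max().round(1)) if len(t) else '')
    else: print()
c=q[(abs(q[:,1])<2.5)&(q[:,2]>42)]; 
print('x at z>48 near axis',np.percentile(c[c[:,2]>48][:,0],[0,1,99,100]), 'z42+',np.percentile(c[:,0],[0,1,99,100]))
c=q[(q[:,2]>45)&(q[:,2]<50)&(abs(q[:,1])>9)&(abs(q[:,1])<18)]
print('rests',np.histogram(c[:,0],bins=np.arange(-36,40,2)))
E
```

```text
base -58.468241062065125 9.597562419311922
-55 667 [-34.7  26.4] 
-45 670 [-34.7  26.8] top 65 (np.float64(-3.86), np.float64(51.5))
-35 622 [-34.9  27. ] top 170 (np.float64(-4.24), np.float64(52.4))
-25 302 [-35.1  26.9] top 154 (np.float64(-3.77), np.float64(52.1))
-15 400 [-35.2  27.2] top 2262 (np.float64(10.67), np.float64(263.8))
-5 593 [-34.5  26.9] top 15234 (np.float64(-1.98), np.float64(262.8))
5 608 [-34.6  30.9] top 3504 (np.float64(0.66), np.float64(233.9))
15 600 [-37.6  33. ] top 1402 (np.float64(3.44), np.float64(235.4))
25 432 [-39.4  32.5] top 130 (np.float64(-4.03), np.float64(52.2))
35 234 [-38.7  27.6] top 95 (np.float64(-4.11), np.float64(51.7))
45 333 [-34.3  27.3] top 0 
x at z>48 near axis [-49.12011884 -44.83388774  58.86539877  59.96410772] z42+ [-49.12011884 -46.9713367   58.52917473  59.96410772]
rests (array([ 5,  5,  4, 17, 35, 38, 36, 27,  4,  6,  5,  6,  7,  4,  5,  6,  6,
        3,  4,  3,  3,  2,  5,  3,  3,  3,  3,  4,  3,  2, 19, 30, 29, 29,
       18,  5,  2]), array([-36, -34, -32, -30, -28, -26, -24, -22, -20, -18, -16, -14, -12,
       -10,  -8,  -6,  -4,  -2,   0,   2,   4,   6,   8,  10,  12,  14,
        16,  18,  20,  22,  24,  26,  28,  30,  32,  34,  36,  38]))
```

```bash
python3 - <<'E'
from st import *
w=np.load('w1.npy'); im=cv2.imread('pics/w1.png'); L=loc(w.reshape(-1,3),O).reshape(400,640,3)*1000
for v in (255,265,280,300,320,335):
    z=L[v,:,2]; f=np.where(z>150)[0]; a=f[f<322];b=f[f>322]
    print(v,a.max() if len(a) else 0,L[v,a.max()].round(1) if len(a) else '',b.min() if len(b) else 0,L[v,b.min()].round(1) if len(b) else '')
s=snapshot('wrist');print(s['mtx'],(loc(np.array(s['eye'])[None],O)*1000).round(1),np.array(s['attitude']).round(3).tolist())
E
```

```text
255 274 [  1.6 -23.4 178.9] 374 [  0.5  19.1 179.7]
265 274 [  6.6 -23.6 178.6] 373 [  6.2  19.2 178.1]
280 275 [ 14.1 -23.4 178.3] 372 [ 13.4  19.2 178.2]
300 272 [ 17.2 -23.3 188.8] 375 [ 17.3  19.5 187.5]
320 268 [ 18.7 -23.4 199.9] 379 [ 17.4  19.2 200.7]
335 264 [ 17.2 -23.2 210.4] 383 [ 17.5  19.4 209. ]
[[358.66318509   0.         323.30150285]
 [  0.         358.66318509 195.36785241]
 [  0.           0.           1.        ]] [[-68.8  -3.4 317.2]] [[0.181, 0.938, 0.294], [0.983, -0.172, -0.056], [-0.001, 0.299, -0.954]]
```

step_arm(motion=[-0.284,-0.012,-0.6,-0.12,0,0,0,-1,0,0,0,0,-1,0,0,0,0,-1,0,0,0,0,-1,0,0])

```text
clock: 7.85
tcp_pos: [0.4718, -0.1008, 0.0845]
tcp_rot: [[-0.981, 0.196, 0.002], [0.196, 0.981, -0.001], [-0.002, -0.0, -1.0]]
ft_force: [0.5, 0.2, -0.4]
width: 0.0425
grasp_force: 0.0
```

step_arm(motion=[0,0,-0.5,0,0,0,0,-0.5,0,0,0,0,-0.4,0,0,0,0,0,0,0])

```text
clock: 8.25
tcp_pos: [0.4702, -0.1005, 0.0487]
tcp_rot: [[-0.981, 0.195, -0.002], [0.195, 0.981, 0.0], [0.002, 0.0, -1.0]]
ft_force: [-0.6, 0.8, -0.3]
width: 0.0429
grasp_force: 0.0
```

```bash
sed -i 's/^O=.*/O=[.4737,-.1012,np.radians(-11.45),.0028]/' st.py; python3 st.py
```

```text
t 8.25 [-12.1  22.9 -20.6  46.6  -0.   -0.8] tcp [ 0.4702 -0.1005  0.0487] loc [-3.6  0.  45.9] yaw 168.76 F [-0.6  0.8 -0.3] w 0.0429
```

step_arm(motion=[0,0,0,0,-0.4,0,0,0,0,-0.6,0,0,0,0,-0.8,0,0,0,0,-1,0,0,0,0,-1], grip_force=35)

```text
clock: 8.75
tcp_pos: [0.4713, -0.1006, 0.0504]
tcp_rot: [[-0.981, 0.194, 0.002], [0.194, 0.981, -0.0], [-0.002, 0.0, -1.0]]
ft_force: [1.0, 1.3, 4.6]
width: 0.0128
grasp_force: 34.2
```

step_arm(motion=[0,0,0,0,-1,0,0,0,0,-1])

```text
clock: 8.95
tcp_pos: [0.4713, -0.1006, 0.0504]
tcp_rot: [[-0.981, 0.194, 0.002], [0.194, 0.981, -0.0], [-0.002, 0.0, -1.0]]
ft_force: [0.9, 1.4, 6.0]
width: 0.0129
grasp_force: 34.3
```

```bash
python3 st.py
```

```text
t 8.95 [-12.1  22.7 -20.5  46.6   0.   -0.9] tcp [ 0.4713 -0.1006  0.0504] loc [-2.5  0.1 47.6] yaw 168.81 F [0.9 1.4 6. ] w 0.0129
```

step_arm(motion=[0,0,0.3,0,-1,0,0,0.6,0,-1,0,0,1,0,-1,0,0,1,0,-1,-0.6,0.12,0.6,0,-1])

```text
clock: 9.45
tcp_pos: [0.4574, -0.0981, 0.139]
tcp_rot: [[-0.981, 0.194, 0.003], [0.194, 0.981, -0.001], [-0.004, -0.0, -1.0]]
ft_force: [0.3, -0.8, -0.7]
width: 0.0125
grasp_force: 34.2
```

step_arm(motion=[-0.8,0.16,0,-0.4,-1,-0.8,0.16,0,-0.8,-1,-0.2,0.04,0,-1,-1,0,0,0,-1,-1,0,0,0,-1,-1])

```text
clock: 9.95
tcp_pos: [0.4095, -0.0885, 0.137]
tcp_rot: [[-0.882, 0.472, -0.001], [0.472, 0.882, -0.0], [0.001, -0.001, -1.0]]
ft_force: [0.4, -0.3, -0.6]
width: 0.0129
grasp_force: 34.2
```

```bash
python3 - <<'E'
from st import *
st(); shot('wrist','w2.png')
E
```

```text
t 9.95 [-12.2  10.1 -22.9  57.1  -0.   16. ] tcp [ 0.4095 -0.0885  0.137 ] loc [-65.5  -0.3 134.2] yaw 151.83 F [ 0.4 -0.3 -0.6] w 0.0129
```

View pics/w2.png

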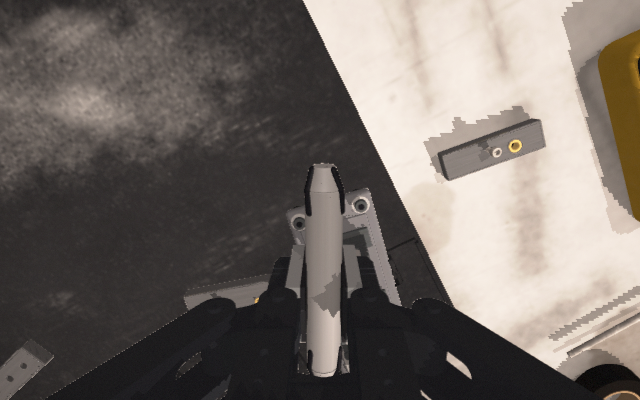

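step_arm(motion=[0,0,0,-1,-1,0,0,0,-1,-1,0,0,0,-1,-1,0,0,0,-1,-1,0,0,0,-1,-1])

```text
clock: 10.5
tcp_pos: [0.4099, -0.0886, 0.1369]
tcp_rot: [[-0.668, 0.744, -0.001], [0.744, 0.668, -0.0], [0.001, -0.001, -1.0]]
ft_force: [-0.2, -0.8, -1.1]
width: 0.0131
grasp_force: 34.2
```

step_arm(motion=[0,0,0,-1,-1,0,0,0,-1,-1,0,0,0,-1,-1,0,0,0,-1,-1,0,0,0,-1,-1])

```text
clock: 11.0
tcp_pos: [0.4099, -0.0886, 0.1369]
tcp_rot: [[-0.373, 0.928, -0.001], [0.928, 0.373, -0.0], [0.0, -0.001, -1.0]]
ft_force: [0.3, -0.5, -1.9]
width: 0.0128
grasp_force: 34.1
```

step_arm(motion=[0,0,0,-1,-1,0,0,0,-1,-1,0,0,0,-1,-1,0,0,0,-1,-1,0,0,0,-1,-1])

```text
clock: 11.5
tcp_pos: [0.4099, -0.0886, 0.1369]
tcp_rot: [[-0.033, 0.999, -0.001], [0.999, 0.033, -0.0], [-0.0, -0.001, -1.0]]
ft_force: [0.8, 0.2, -0.9]
width: 0.0129
grasp_force: 34.1
```

step_arm(motion=[0,0,0,-1,-1,0,0,0,-1,-1,0,0,0,-1,-1,0,0,0,-1,-1,0,0,0,-1,-1])

```text
clock: 12.0
tcp_pos: [0.4099, -0.0886, 0.1369]
tcp_rot: [[0.311, 0.951, -0.001], [0.951, -0.311, -0.0], [-0.0, -0.001, -1.0]]
ft_force: [0.1, 0.2, -1.0]
width: 0.0127
grasp_force: 34.1
```

step_arm(motion=[0,0,0,-1,-1,0,0,0,-1,-1,0,0,0,-1,-1,0,0,0,-1,-1,0,0,0,-1,-1])

```text
clock: 12.5
tcp_pos: [0.4099, -0.0886, 0.1369]
tcp_rot: [[0.617, 0.787, -0.001], [0.787, -0.617, -0.0], [-0.001, -0.001, -1.0]]
ft_force: [-0.1, -0.6, -0.6]
width: 0.0126
grasp_force: 34.1
```

step_arm(motion=[0,0,0,-1,-1,0,0,0,-1,-1,0,0,0,-1,-1,0,0,0,-1,-1,0,0,0,-1,-1])

```text
clock: 13.0
tcp_pos: [0.4099, -0.0886, 0.1369]
tcp_rot: [[0.849, 0.529, -0.001], [0.529, -0.849, -0.0], [-0.001, -0.001, -1.0]]
ft_force: [-0.6, -0.4, -1.0]
width: 0.0126
grasp_force: 34.1
```

step_arm(motion=[0,0,0,-1,-1,0,0,0,-1,-1,0,0,0,-1,-1,0,0,0,-1,-1,0,0,0,-1,-1])

```text
clock: 13.5
tcp_pos: [0.4099, -0.0886, 0.1369]
tcp_rot: [[0.978, 0.206, -0.001], [0.206, -0.978, -0.0], [-0.001, -0.0, -1.0]]
ft_force: [-0.1, 0.0, -1.1]
width: 0.013
grasp_force: 34.1
```

step_arm(motion=[0,0,0,-1,-1,0,0,0,-1,-1,0,0,0,-1,-1,0,0,0,-1,-1,0,0,0,-0.6,-1])

```text
clock: 14.0
tcp_pos: [0.4099, -0.0886, 0.1369]
tcp_rot: [[0.994, -0.112, -0.001], [-0.112, -0.994, -0.0], [-0.001, 0.0, -1.0]]
ft_force: [0.3, -1.1, -1.3]
width: 0.0132
grasp_force: 34.1
```

```bash
python3 - <<'E'
from st import *
s=get_state(); st()
w=cloud(shot('wrist')).reshape(-1,3); p=(w-s['tcp_pos'])*1000
x=s['tcp_rot'][:,0]; y=s['tcp_rot'][:,1]
a=p@x; b=p@y; k=(abs(b)<3)&(abs(a)<55)&(abs(p[:,2])<14)
for lo in range(-55,55,10):
    m=k&(a>=lo)&(a<lo+10)
    if m.sum(): print(lo+5,m.sum(),p[m,2].max().round(1),np.median(p[m,2]).round(1))
m=(abs(b)<12)&(abs(p[:,2])<14); print(a[k].min(),a[k].max())
E
```

```text
t 14.0 [-12.2  10.2 -22.8  57.1  -0.  174.3] tcp [ 0.4099 -0.0886  0.1369] loc [-65.   -0.3 134.1] yaw -6.45 F [ 0.3 -1.1 -1.3] w 0.0132
-40 50 3.4 1.7
-30 306 4.5 2.5
-20 311 4.0 2.5
-10 331 4.9 2.6
0 370 4.3 2.4
10 382 4.4 2.5
20 403 4.4 2.5
30 438 4.8 2.5
40 512 4.1 2.1
50 270 2.8 -0.3
-38.970815389336444 49.568307404856334
```

step_arm(motion=[0.8,-0.156,0,-0.5,-1,0.8,-0.156,0,-0.55,-1,0.64,-0.124,0,0,-1,0,0,-0.8,0,-1,0,0,-0.8,0,-1])

```text
clock: 14.55
tcp_pos: [0.4673, -0.0997, 0.0969]
tcp_rot: [[0.983, -0.182, 0.001], [-0.182, -0.983, -0.001], [0.001, 0.0, -1.0]]
ft_force: [0.1, 0.0, -1.0]
width: 0.0128
grasp_force: 34.1
```

step_arm(motion=[0,0,-0.7,0,-1,0,0,-0.4,0,-1,0,0,-0.3,0,-1,0,0,-0.2,0,-1,0,0,0,0,-1])

```text
clock: 15.05
tcp_pos: [0.4663, -0.0994, 0.0568]
tcp_rot: [[0.983, -0.184, -0.001], [-0.184, -0.983, 0.0], [-0.001, 0.0, -1.0]]
ft_force: [0.6, 0.0, -0.5]
width: 0.0128
grasp_force: 34.1
```

```bash
python3 st.py
```

```text
t 15.05 [-12.   21.8 -20.8  47.5  -0.  178.5] tcp [ 0.4663 -0.0994  0.0568] loc [-7.6  0.3 54. ] yaw -10.58 F [ 0.6  0.  -0.5] w 0.0128
```

step_arm(motion=[0,0,-0.12,-0.15,-1,0,0,-0.08,0,-1,0,0,0,0,-1])

```text
clock: 15.35
tcp_pos: [0.4665, -0.0995, 0.0522]
tcp_rot: [[0.981, -0.194, 0.0], [-0.194, -0.981, -0.0], [0.0, 0.0, -1.0]]
ft_force: [0.2, 0.3, -0.5]
width: 0.0128
grasp_force: 34.1
```

step_arm(motion=[0,0,-0.06,0,-1,0,0,0,0,-1])

```text
clock: 15.55
tcp_pos: [0.4666, -0.0995, 0.0506]
tcp_rot: [[0.981, -0.194, 0.0], [-0.194, -0.981, -0.0], [0.0, 0.0, -1.0]]
ft_force: [-0.1, -0.3, -1.6]
width: 0.0129
grasp_force: 34.1
```

```bash
python3 st.py
```

```text
t 15.55 [-12.   22.3 -21.1  46.5  -0.  179.2] tcp [ 0.4666 -0.0995  0.0506] loc [-7.3  0.2 47.8] yaw -11.2 F [-0.1 -0.3 -1.6] w 0.0129
```

step_arm(motion=[0,0,-0.03,0,-1,0,0,0,0,-1])

```text
clock: 15.75
tcp_pos: [0.4666, -0.0996, 0.0504]
tcp_rot: [[0.981, -0.194, 0.001], [-0.194, -0.981, -0.0], [0.001, 0.0, -1.0]]
ft_force: [-0.9, 0.1, 4.1]
width: 0.0132
grasp_force: 34.7
```

step_arm(motion=[0,0,-0.03,0,-1,0,0,0,0,-1])

```text
clock: 15.95
tcp_pos: [0.4667, -0.0996, 0.0503]
tcp_rot: [[0.981, -0.194, 0.001], [-0.194, -0.981, -0.0], [0.001, 0.0, -1.0]]
ft_force: [-3.5, 0.5, 10.0]
width: 0.0128
grasp_force: 35.2
```

step_arm(motion=[0.12,-0.024,0,0,-1,0.08,-0.016,0,0,-1,0,0,0,0,-1])

```text
clock: 16.25
tcp_pos: [0.4671, -0.0997, 0.05]
tcp_rot: [[0.981, -0.194, -0.008], [-0.194, -0.981, 0.001], [-0.008, 0.0, -1.0]]
ft_force: [-12.9, 2.9, 20.9]
width: 0.013
grasp_force: 36.2
```

step_arm(motion=[0,0,0.05,0,-1,0,0,0,0,-1])

```text
clock: 16.45
tcp_pos: [0.4714, -0.1005, 0.0506]
tcp_rot: [[0.981, -0.194, 0.001], [-0.194, -0.981, -0.0], [0.001, 0.0, -1.0]]
ft_force: [0.2, -0.4, -0.2]
width: 0.0128
grasp_force: 34.2
```

```bash
python3 st.py
```

```text
t 16.45 [-12.   22.8 -20.4  46.8  -0.  179.2] tcp [ 0.4714 -0.1005  0.0506] loc [-2.4  0.3 47.8] yaw -11.2 F [ 0.2 -0.4 -0.2] w 0.0128
```

step_arm(motion=[0.06,-0.012,0,0,-1,0,0,0,0,-1])

```text
clock: 16.65
tcp_pos: [0.4724, -0.1007, 0.0503]
tcp_rot: [[0.981, -0.194, -0.001], [-0.194, -0.981, 0.0], [-0.001, 0.0, -1.0]]
ft_force: [-3.7, 1.1, 6.1]
width: 0.0124
grasp_force: 34.7
```

step_arm(motion=[0.05,-0.01,0,0,-1,0,0,0,0,-1])

```text
clock: 16.85
tcp_pos: [0.4729, -0.1008, 0.0503]
tcp_rot: [[0.981, -0.194, -0.003], [-0.194, -0.981, 0.0], [-0.003, 0.0, -1.0]]
ft_force: [-6.1, 0.6, 8.1]
width: 0.0126
grasp_force: 34.9
```

step_arm(motion=[0.04,-0.008,0,0,-1,0,0,0,0,-1])

```text
clock: 17.05
tcp_pos: [0.4734, -0.1009, 0.0503]
tcp_rot: [[0.981, -0.194, -0.004], [-0.194, -0.981, 0.001], [-0.004, 0.0, -1.0]]
ft_force: [-8.3, 0.6, 9.1]
width: 0.0126
grasp_force: 35.0
```

step_arm(motion=[0,0,0.03,0,-1,0,0,0,0,-1])

```text
clock: 17.25
tcp_pos: [0.4755, -0.1012, 0.0508]
tcp_rot: [[0.981, -0.194, 0.0], [-0.194, -0.981, 0.0], [0.0, -0.0, -1.0]]
ft_force: [-0.8, 0.1, -0.6]
width: 0.0125
grasp_force: 34.2
```

step_arm(motion=[0.04,-0.008,0,0,-1,0,0,0,0,-1])

```text
clock: 17.45
tcp_pos: [0.4756, -0.1012, 0.0507]
tcp_rot: [[0.981, -0.194, -0.002], [-0.194, -0.981, 0.0], [-0.002, -0.0, -1.0]]
ft_force: [-2.9, 0.5, 1.9]
width: 0.0127
grasp_force: 34.4
```

step_arm(motion=[0.04,-0.008,0,0,-1,0,0,0,0,-1])

```text
clock: 17.65
tcp_pos: [0.4756, -0.1013, 0.0506]
tcp_rot: [[0.981, -0.194, -0.003], [-0.194, -0.981, 0.001], [-0.003, 0.0, -1.0]]
ft_force: [-6.1, 1.1, 3.4]
width: 0.0129
grasp_force: 34.5
```

step_arm(motion=[0.04,-0.008,0,0,-1,0,0,0,0,-1])

```text
clock: 17.85
tcp_pos: [0.4757, -0.1013, 0.0506]
tcp_rot: [[0.981, -0.194, -0.005], [-0.194, -0.981, 0.001], [-0.005, 0.0, -1.0]]
ft_force: [-6.9, 1.3, 6.3]
width: 0.0131
grasp_force: 34.7
```

step_arm(motion=[0,0,0,0,-0.5,0,0,0,0,-0.2,0,0,0,0,0,0,0,0,0,0])

```text
clock: 18.25
tcp_pos: [0.479, -0.1019, 0.0513]
tcp_rot: [[0.981, -0.194, 0.001], [-0.194, -0.981, -0.0], [0.001, -0.0, -1.0]]
ft_force: [-0.1, 0.2, 0.5]
width: 0.0427
grasp_force: 0.0
```

step_arm(motion=[-0.15,0.03,0.5,0,0,-0.2,0.04,1,0,0,0,0,1,0,0,0,0,1,0,0,0,0,1,0,0])

```text
clock: 18.75
tcp_pos: [0.4693, -0.1, 0.1656]
tcp_rot: [[0.981, -0.194, 0.001], [-0.194, -0.981, -0.0], [0.001, -0.0, -1.0]]
ft_force: [0.7, 0.4, -0.4]
width: 0.0428
grasp_force: 0.0
```

step_arm(motion=[-0.8,0.16,1,0.5,0,-0.8,0.16,0.5,0.5,0,0,0,0,0,0])

```text
clock: 19.05
tcp_pos: [0.4287, -0.0919, 0.2039]
tcp_rot: [[0.992, -0.125, 0.004], [-0.125, -0.992, -0.001], [0.004, 0.0, -1.0]]
ft_force: [1.2, -0.1, 0.3]
width: 0.0423
grasp_force: 0.0
```

```bash
python3 - <<'E'
from st import *
st()
s=shot('wrist','w3.png'); w=cloud(s); np.save('w3.npy',w)
t=shot('scene'); cv2.imwrite('pics/m3.png',np.vstack([s['color'],cv2.resize(t['color'][160:260,280:440],(640,400))[:200]]))
l=loc(w.reshape(-1,3),O)*1000
k=(l[:,2]>46)&(l[:,2]<56)&(abs(l[:,1])<9)&(l[:,0]<60)&(l[:,0]>-70); q=l[k]
print(k.sum(),q.min(0),q.max(0))
for x in range(-55,65,10):
    c=q[(abs(q[:,0]-x)<5)]
    if len(c): print(x,len(c),c.mean(0).round(1),c[:,2].max().round(1))
E
```

```text
t 19.05 [-12.1   8.4 -14.   67.4   0.  175.1] tcp [ 0.4287 -0.0919  0.2039] loc [-4.600e+01  2.000e-01  2.011e+02] yaw -7.19 F [ 1.2 -0.1  0.3] w 0.0423
2445 [-47.31826504  -8.98253016  46.04029326] [59.78072149  8.99311975 55.05028507]
-45 60 [-42.6  -2.5  47. ] 48.5
-35 186 [-34.5  -2.3  49. ] 51.5
-25 217 [-25.   -2.2  49.6] 51.8
-15 216 [-15.   -2.2  49.6] 52.0
-5 230 [-5.  -2.1 49.5] 52.3
5 228 [ 5.  -2.  49.5] 51.9
15 241 [14.9 -2.  49.5] 52.3
25 249 [25.  -1.9 49.6] 52.2
35 268 [35.1 -2.  49.6] 52.6
45 256 [44.7 -1.9 48.9] 52.2
55 294 [53.9  0.8 52.2] 55.1
```

View pics/m3.png

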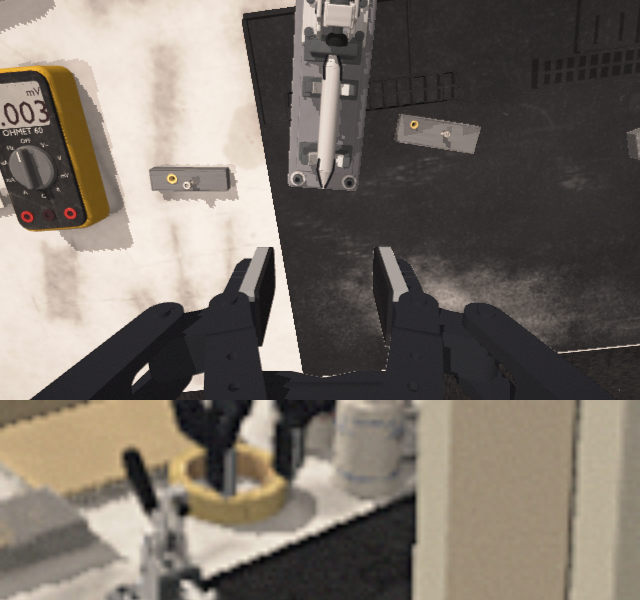

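```bash
python3 - <<'E'
from st import *
w=np.load('w3.npy').reshape(-1,3); l=loc(w,O)*1000
k=(abs(l[:,1]+2)<3)&(l[:,2]>30)&(l[:,2]<60)
for x in np.arange(38,62,1.):
    c=l[k&(abs(l[:,0]-x)<.5)]
    print(x,len(c),np.percentile(c[:,2],[0,50,100]).round(1) if len(c) else '')
k=(abs(l[:,1]+2)<1.5)&(l[:,2]>40)&(l[:,2]<48)&(l[:,0]<-35); print(np.sort(l[k][:,0])[:8])
k=(abs(abs(l[:,1]+2)-13)<4)&(l[:,2]>45)&(l[:,2]<50);print(np.histogram(l[k][:,0],bins=np.arange(-36,40,2)))
E
```

```text
38.0 11 [49.4 50.4 51.9]
39.0 14 [49.2 50.4 52. ]
40.0 13 [48.9 50.1 52.2]
41.0 13 [49.9 50.7 51.9]
42.0 9 [48.6 50.  51.4]
43.0 14 [49.3 50.2 51.7]
44.0 9 [48.8 50.3 51. ]
45.0 14 [48.8 49.8 50.7]
46.0 10 [47.6 49.3 50.9]
47.0 15 [47.8 49.3 50.6]
48.0 12 [46.9 48.5 49.9]
49.0 14 [47.  48.1 49.7]
50.0 13 [46.6 48.  49.8]
51.0 16 [46.6 49.4 53.2]
52.0 13 [51.3 53.1 53.7]
53.0 12 [51.4 53.  55.1]
54.0 16 [51.4 52.4 54.2]
55.0 13 [51.7 52.4 53.9]
56.0 13 [51.6 52.9 54.2]
57.0 0 
58.0 0 
59.0 0 
60.0 0 
61.0 0 
[-49.00664924 -48.9238556  -48.41845479 -47.73753899 -47.31826504
 -47.07023375 -46.8328978  -46.76730968]
(array([ 0,  0,  0, 34, 36, 40, 40,  5,  0,  0,  0,  0,  0,  0,  0,  0,  0,
        0,  0,  0,  0,  0,  0,  0,  0,  0,  0,  0,  0,  0, 47, 47, 47, 48,
        0,  0,  0]), array([-36, -34, -32, -30, -28, -26, -24, -22, -20, -18, -16, -14, -12,
       -10,  -8,  -6,  -4,  -2,   0,   2,   4,   6,   8,  10,  12,  14,
        16,  18,  20,  22,  24,  26,  28,  30,  32,  34,  36,  38]))
```

step_arm(motion=[0.98,-0.2,0,0,-1,0.98,-0.2,0,0,-1,0.98,-0.2,0,0,-1,0.98,-0.2,0,0,-1,0.98,-0.2,0,0,-1])

```text
clock: 19.65
tcp_pos: [0.5533, -0.1173, 0.1996]
tcp_rot: [[0.992, -0.126, -0.002], [-0.126, -0.992, 0.0], [-0.002, -0.0, -1.0]]
ft_force: [0.8, 0.6, 0.1]
width: -0.0002
grasp_force: 0.0
```

step_arm(motion=[0.98,-0.2,0,0,-1,0.98,-0.2,0,0,-1,0.98,-0.2,0,0,-1,0.98,-0.2,0,0,-1,0,0,0,0,-1])

```text
clock: 20.15
tcp_pos: [0.6524, -0.1375, 0.1979]
tcp_rot: [[0.992, -0.126, -0.001], [-0.126, -0.992, 0.0], [-0.001, -0.0, -1.0]]
ft_force: [0.2, 1.5, -0.2]
width: -0.0003
grasp_force: 0.0
```

```bash
python3 - <<'E'
from st import *
st()
for n in('scene','side'):
    l=loc(np.load(n+'0.npy').reshape(-1,3),O)*1000
    k=(l[:,0]>135)&(l[:,0]<240)&(abs(l[:,1])<60); print(n,k.sum(),np.nanmax(l[k,2]))
    l=loc(cloud(shot(n)).reshape(-1,3),O)*1000
    k=(l[:,0]>95)&(l[:,0]<160)&(abs(l[:,1])<12)&(l[:,2]>85)&(l[:,2]<130); q=l[k]; print(k.sum(),q[:,:3].max(0),q[q[:,2]>100].mean(0))
E
```

```text
t 20.15 [-11.9  34.8  24.   79.3  -0.  175.3] tcp [ 0.6524 -0.1375  0.1979] loc [ 1.824e+02 -1.000e-01  1.951e+02] yaw -7.22 F [ 0.2  1.5 -0.2] w -0.0003
scene 545 28.776383540941723
71 [143.72639836  11.09340748 117.36087628] [127.92340395   4.73691456 109.18428671]
side 747 33.541857362496515
79 [143.45573724  11.62475601 120.68534716] [127.42770992   5.16721939 110.48699635]
```

step_arm(motion=[0,0,-0.9,0,-1,0,0,-1,0,-1,0,0,-0.9,0,-1,0,0,0,0,-1])

```text
clock: 20.65
tcp_pos: [0.6464, -0.1363, 0.1269]
tcp_rot: [[0.992, -0.125, -0.008], [-0.125, -0.992, 0.002], [-0.009, -0.001, -1.0]]
ft_force: [-0.1, 0.6, 0.2]
width: -0.0001
grasp_force: 0.0
```

step_arm(motion=[-0.392,0.08,0,0,-1,-0.392,0.08,0,0,-1,-0.392,0.08,0,0,-1,-0.392,0.08,0,0,-1,-0.392,0.08,0,0,-1])

```text
clock: 21.15
tcp_pos: [0.6181, -0.1305, 0.1435]
tcp_rot: [[0.991, -0.125, 0.044], [-0.125, -0.992, -0.009], [0.045, 0.003, -0.999]]
ft_force: [29.6, -6.7, 20.8]
width: 0.0001
grasp_force: 17.8
```

step_arm(motion=[-0.294,0.06,0,0,-1,-0.294,0.06,0,0,-1,0,0,0,0,-1])

```text
clock: 21.45
tcp_pos: [0.6095, -0.1288, 0.1508]
tcp_rot: [[0.99, -0.125, 0.061], [-0.125, -0.992, -0.012], [0.062, 0.005, -0.998]]
ft_force: [27.9, -5.5, 31.0]
width: 0.0003
grasp_force: 19.7
```

```bash
python3 st.py
```

```text
t 21.45 [-11.9  28.4   6.   64.    0.  175.3] tcp [ 0.6095 -0.1288  0.1508] loc [ 1.386e+02 -1.000e-01  1.480e+02] yaw -7.19 F [27.9 -5.5 31. ] w 0.0003
```

step_arm(motion=[0,0,0.5,0,-1,0,0,0.4,0,-1,0,0,0,0,-1])

```text
clock: 21.75
tcp_pos: [0.5927, -0.1254, 0.1619]
tcp_rot: [[0.992, -0.125, 0.019], [-0.125, -0.992, -0.004], [0.019, 0.002, -1.0]]
ft_force: [5.1, -1.7, 18.9]
width: -0.0001
grasp_force: 8.8
```

```bash
python3 - <<'E'
from st import *
st()
for n in('scene','side'):
    s=shot(n); l=loc(cloud(s).reshape(-1,3),O)*1000; 
    k=(l[:,0]>80)&(l[:,0]<160)&(abs(l[:,1])<14)&(l[:,2]>85)&(l[:,2]<150); q=l[k]
    h,_,_=np.histogram2d(q[:,0],q[:,2],bins=[np.arange(75,166,7),np.arange(85,150,8)]); print(h.T[::-1].astype(int))
    if n=='side': cv2.imwrite('pics/s4.png',cv2.resize(s['color'][140:240,270:400],None,fx=5,fy=5,interpolation=cv2.INTER_CUBIC))
E
```

```text
t 21.75 [-11.9  27.8   6.8  67.9   0.  175.3] tcp [ 0.5927 -0.1254  0.1619] loc [ 1.214e+02 -1.000e-01  1.591e+02] yaw -7.2 F [ 5.1 -1.7 18.9] w -0.0001
[[ 0  0  1  2  7 11  0  0  0  0  0  0]
 [ 0  0  3  8  5  2  0  0  0  0  0  0]
 [ 0  0  6  4  2  0  0  0  0  0  0  0]
 [ 0  1  9  4  0  0  0  0  0  0  0  0]
 [ 0  1  9  3  0  0  0  0  0  0  0  0]
 [ 0  7  6  0  0  0  0  0  0  0  0  0]
 [ 0  8  2  0  0  0  0  0  0  0  0  0]
 [ 0  7  1  0  0  0  0  0  0  0  0  0]]
[[ 0  0  1  5  4 10  0  1  1  0  0  0]
 [ 0  0  2  7  5  0  1  1  0  0  0  0]
 [ 0  0  4  6  4  0  0  0  0  0  0  0]
 [ 0  0  8  3  0  0  0  0  0  0  0  0]
 [ 0  2  4  2  0  0  0  0  0  0  0  0]
 [ 0  1 10  3  0  0  0  0  0  0  0  0]
 [ 0  6  4  1  0  0  0  0  0  0  0  0]
 [ 0  4  3  0  0  0  0  0  0  0  0  0]]
```

View pics/s4.png

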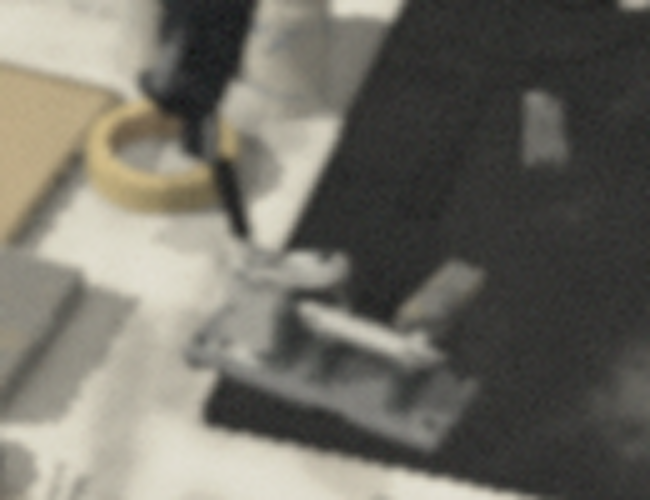

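step_arm(motion=[0.2,-0.04,0.8,0,-1,0.8,-0.16,0,0,-1,0.8,-0.16,0,0,-1,0,0,-0.6,0,-1,0,0,0,0,-1])

```text
clock: 22.35
tcp_pos: [0.6299, -0.1327, 0.1572]
tcp_rot: [[0.992, -0.125, -0.004], [-0.125, -0.992, 0.001], [-0.004, -0.0, -1.0]]
ft_force: [-1.6, 0.0, -1.5]
width: 0.0002
grasp_force: 0.0
```

```bash
python3 st.py
```

```text
t 22.35 [-11.9  33.2  15.3  72.2  -0.  175.3] tcp [ 0.6299 -0.1327  0.1572] loc [1.593e+02 1.000e-01 1.544e+02] yaw -7.2 F [-1.6  0.  -1.5] w 0.0002
```

step_arm(motion=[0,0,-0.55,0,-1,0,0,-0.5,0,-1,-0.392,0.08,0,0,-1,-0.392,0.08,0,0,-1,-0.392,0.08,0,0,-1])

```text
clock: 22.85
tcp_pos: [0.6007, -0.1268, 0.1321]
tcp_rot: [[0.992, -0.125, -0.001], [-0.125, -0.992, 0.0], [-0.001, -0.0, -1.0]]
ft_force: [0.8, 0.6, 0.3]
width: -0.0001
grasp_force: 0.0
```

step_arm(motion=[-0.2,0.04,0,0,-1,-0.2,0.04,0,0,-1,-0.2,0.04,0,0,-1,0,0,0,0,-1])

```text
clock: 23.25
tcp_pos: [0.5895, -0.1245, 0.1345]
tcp_rot: [[0.992, -0.125, 0.007], [-0.125, -0.992, -0.001], [0.007, 0.0, -1.0]]
ft_force: [4.6, -0.7, 3.6]
width: -0.0
grasp_force: 2.3
```

```bash
python3 st.py
```

```text
t 23.25 [-11.9  29.1   4.7  65.2   0.  175.3] tcp [ 0.5895 -0.1245  0.1345] loc [1.181e+02 1.000e-01 1.317e+02] yaw -7.19 F [ 4.6 -0.7  3.6] w -0.0
```

Contact from behind on the grip at a good height; I'll keep pushing.

step_arm(motion=[-0.16,0.032,0.02,0,-1,-0.16,0.032,0.02,0,-1,0,0,0,0,-1])

```text
clock: 23.55
tcp_pos: [0.5822, -0.123, 0.1361]
tcp_rot: [[0.992, -0.125, 0.009], [-0.125, -0.992, -0.002], [0.009, 0.001, -1.0]]
ft_force: [5.4, -0.7, 3.5]
width: -0.0001
grasp_force: 2.7
```

step_arm(motion=[-0.12,0.024,0.02,0,-1,-0.12,0.024,0.02,0,-1,0,0,0,0,-1])

```text
clock: 23.85
tcp_pos: [0.5764, -0.1219, 0.1371]
tcp_rot: [[0.992, -0.125, 0.009], [-0.125, -0.992, -0.002], [0.009, 0.001, -1.0]]
ft_force: [5.4, -1.2, 4.2]
width: 0.0
grasp_force: 3.0
```

step_arm(motion=[-0.12,0.024,0,0,-1,0,0,0,0,-1])

```text
clock: 24.05
tcp_pos: [0.5748, -0.1216, 0.1373]
tcp_rot: [[0.992, -0.125, 0.012], [-0.125, -0.992, -0.002], [0.012, 0.001, -1.0]]
ft_force: [9.2, -1.4, 3.0]
width: -0.0001
grasp_force: 4.5
```

```bash
python3 st.py
```

```text
t 24.05 [-11.9  27.2   2.   64.1   0.  175.2] tcp [ 0.5748 -0.1216  0.1373] loc [1.031e+02 1.000e-01 1.345e+02] yaw -7.19 F [ 9.2 -1.4  3. ] w -0.0001
```

step_arm(motion=[-0.1,0.02,0,0,-1,0,0,0,0,-1])

```text
clock: 24.25
tcp_pos: [0.5747, -0.1216, 0.1375]
tcp_rot: [[0.992, -0.125, 0.017], [-0.125, -0.992, -0.003], [0.017, 0.001, -1.0]]
ft_force: [14.8, -2.5, -1.2]
width: 0.0001
grasp_force: 7.4
```

step_arm(motion=[-0.1,0.02,0,0,-1,0,0,0,0,-1])

```text
clock: 24.45
tcp_pos: [0.5745, -0.1215, 0.1377]
tcp_rot: [[0.992, -0.125, 0.022], [-0.125, -0.992, -0.004], [0.022, 0.002, -1.0]]
ft_force: [20.0, -4.0, -3.7]
width: 0.0001
grasp_force: 10.4
```

step_arm(motion=[-0.1,0.02,0,0,-1,0,0,0,0,-1])

```text
clock: 24.65
tcp_pos: [0.5744, -0.1215, 0.1379]
tcp_rot: [[0.992, -0.125, 0.026], [-0.125, -0.992, -0.005], [0.027, 0.002, -1.0]]
ft_force: [26.8, -6.0, -9.0]
width: 0.0001
grasp_force: 13.4
```

```bash
python3 st.py
```

```text
t 24.65 [-12.   26.5   1.   62.9   0.  175.2] tcp [ 0.5744 -0.1215  0.1379] loc [1.028e+02 1.000e-01 1.351e+02] yaw -7.19 F [26.8 -6.  -9. ] w 0.0001
```

step_arm(motion=[0.4,-0.08,0,0,-1,0.8,-0.16,0,0,-1,0.8,-0.16,0,0,-1,0.4,-0.08,0.8,0,-1,0,0,1,0,-1])

```text
clock: 25.15
tcp_pos: [0.6221, -0.1311, 0.1776]
tcp_rot: [[0.992, -0.125, -0.004], [-0.125, -0.992, 0.001], [-0.004, -0.0, -1.0]]
ft_force: [-0.2, -0.0, -0.5]
width: 0.0001
grasp_force: 0.0
```

```bash
python3 - <<'E'
from st import *
from fit import sdf
st()
for n in('scene','side'):
    s=shot(n); l=loc(cloud(s).reshape(-1,3),O)*1000; 
    k=(l[:,0]>60)&(l[:,0]<110)&(abs(l[:,1])<14)&(l[:,2]>90)&(l[:,2]<150); q=l[k]
    print(n,len(q),[(z,q[abs(q[:,2]-z)<6][:,:2].mean(0).round(1)) for z in (98,110,122,134,144)])
    k=(abs(l[:,1])<10)&(l[:,2]>60)&(l[:,2]<73)&(l[:,0]>15)&(l[:,0]<60); print(k.sum(),np.polyfit(l[k,0],l[k,2],1) if k.sum()>5 else '')
    a,b=((160,255),(285,385)) if n=='scene' else ((165,245),(290,390))
    r=cv2.resize(s['color'][a[0]:a[1],b[0]:b[1]],(400,360),interpolation=cv2.INTER_CUBIC); im=r if n=='scene' else np.hstack([im,r])
cv2.imwrite('pics/f.png',im)
E
```

```text
t 25.15 [-11.9  31.7  15.7  74.3   0.  175.3] tcp [ 0.6221 -0.1311  0.1776] loc [151.4   0.2 174.8] yaw -7.19 F [-0.2 -0.  -0.5] w 0.0001
scene 83 [(98, array([78.8,  3.9])), (110, array([78.7,  4.8])), (122, array([79. ,  4.9])), (134, array([77.4,  5.4])), (144, array([79.8,  4.7]))]
46 [-2.10934925e-02  6.77219912e+01]
side 78 [(98, array([79.7,  6.3])), (110, array([80.4,  5.4])), (122, array([80.8,  5.4])), (134, array([80.5,  6.6])), (144, array([80.6,  5.6]))]
64 [1.56118966e-02 6.69854252e+01]
```

View pics/f.png

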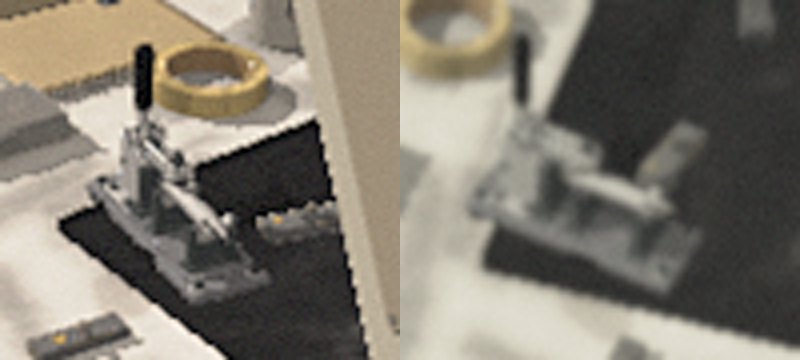

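The handle is upright, at (145,75) in the left panel. The clamp arm is level and the cutter's sharp tip points to the front. The gripper is clear of everything.

```bash
python3 -c "
from workcell import hand_in
print(hand_in())"
```

```text
the job is handed in; nothing more can be done
None
```

I turned the cutter end for end, pushed its blunt end home against the stop, clamped it with the handle upright and handed the job in; the final images showed nothing out of place, but no verdict came back and I couldn't measure the pad force.

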